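# Lock the stop screw of a bottle capper with its jam nut

## Robot

A 6-joint arm with a two-finger parallel gripper is mounted at the origin on the work surface. World frame = base frame: x ahead of the robot, y to its left, z up, the work surface at z = 0. Lengths are in m, angles in rad, forces in N, time in s.
With the tool pointing down it reaches from about 0.325 to 0.875 m from the base axis. Payload 4.4 kg.
Tool frame: the origin (TCP) lies at the very end of the fingers, on their centre line; the grasp point (between the pads) lies 19 mm behind it; z points along the fingers, y is the line along which they close (so a half turn about z gives the same grasp; the last joint's range is limited). The gripper opens to 85 mm and grips with 20 to 120 N. Pads are 22 mm wide; open, the fingers measure 114 mm over their backs; the gripper's body (76 mm by 85 mm) begins 54 mm behind the grasp point. The pads swing forward as they close: fully open they stand 13 mm farther back than shut.
Start: joints at [-1.377, 0.207, 1.542, -0, 1.393, -0.15], TCP at [0.194, -0.541, 0.231] pointing down, gripper open.
Joint ranges: [-2.73, 2.73], [-0.86, 2.22], [0.23, 2.46], [-1.11, 4.25], [0.08, 2.63], [-2.82, 2.82]. Speed limits (rad/s): [2.79, 2.79, 3.14, 3.14, 3.14, 3.14].

## Interface

Orientations are given as a 3x3 rotation matrix whose columns are the frame's x, y, z axes.
In Python, from rig import arm, grab_frame, camera_params gives the robot as it stands. The module is installed in compiled form; this text tells all that it offers.
- The arm moves only by the tool step_arm, never from a script. Its argument "targets" is a list of rows, each a list of 3 entries, a list of its own where there are three numbers: the shift along the tool's x, y, z in units of 0.03 m (1.0 is 0.03 m), then the turn about the tool's z in units of 0.15 rad (1.0 is 0.15 rad), then the opening, from 0 (shut) to 1 (fully open). A call has 1 to 20 rows; each row shifts and turns the commanded pose from where the row before left it, along the tool's axes as they then stand; what a row does not reach is not made up. A row lasts 1/8 s, in which the tool goes at most 62.5 mm and 10.7 degrees, less where a joint would pass 70% of its speed; a pose out of reach is approached as far as the arm can. A call with a number of a shift or a turn outside -1 to 1 is refused whole. A call with a gripper value outside its range is refused whole. The fingers move at their own pace and stop on an object; "force" is the grip in N (left out, the last holds). Time passes only in rows, so rows that do not move let the fingers close. It gives the time, the measured TCP pose, the force, the opening and the grip force at its end, in the units of the state.
- arm.get_obs(): the state, without advancing time (a new reading comes with each control period).
- grab_frame(name): name is "scene" or "top" or "wrist"; returns (picture, depth): 420x560x3 uint8, red, green, blue; 420x560 float32, m along the optical axis (not along the pixel's ray), 0 where there is no reading.
- camera_params(name): a dict with "fx", "fy", "cx", "cy" (pixels), "position" and "rotation" of the camera in the world. Camera axes: x right, y up, looking along -z (the intrinsics and any distortion apply to the point x, -y, -z); pixel columns grow to the right and rows downward; lengths in m; the calibration is good to about 2 mm. A picture is of the moment at which its call begins: read the wrist's pose just before it. camera_params takes no time and is no camera call; for the wrist camera it gives the pose at the moment of the call.
- arm.sign_off(): hands the job in; it is judged then, once.
The state is a dict: "t": time; "q": joint angles; "dq": joint speeds; "joint_efforts": joint torques, N m; "ee_pos": TCP position; "orientation": TCP orientation; "wrist_force": force on the tool from outside, world axes, zero at the start; "wrist_torque": the same for the moment, N m; "finger_gap": opening from 0.0 (shut) to 1.0 (fully open); "grasp_force": force on a finger pad.
Only numpy, scipy, OpenCV 4.12 (cv2) and the standard library are available. Lean on these libraries where they do the work, as an engineer would, in place of code of your own. Each camera call takes 0.05 s, during which the arm holds its last target. There are 200 camera calls.

## Task

Lock the stop screw of the bottle capper: lay the larger open-end spanner flat on the plate, push it gently and fully home onto the lower (setting) nut with its handle beside the stop post, and leave it there to hold that nut. Then push the ring spanner on the jam nut clockwise, pressing steadily, until the jam nut is firmly tight against the held nut and the open-end spanner bears on the post: press with 11 to 14 N near the lever's end, never more than 16 N, for half a second or more. The setting nut must keep its place (not turn by more than about 25 degrees); leave both spanners on and everything else alone.

Things in the scene. Friction and masses are not known exactly. Their poses are not given: they have to be found in the camera images.
- stop_unit: Grey plate fixed to the table, x -80 to +70 mm, y -235 to +105 mm, 10 mm thick, with an upright stud of 24 mm diameter, top 80 mm above the table. Origin on the stud's axis at table height, z up. Setting nut, jam nut and lever sit on the stud. The spanner belongs with its jaws round the stud's axis, flat on the plate, handle pointing to the unit's -y (mouth to +y).
- stop_post: Upright steel pin, 16 mm diameter, 34 mm high, fixed on the plate; origin at its foot, 23 to 43 mm to the unit's -x and about 175 mm to its -y from the stud. A fitted spanner's handle lies on its +x side with a gap of 4 to 31 mm; as the jam nut is tightened the handle swings clockwise through this gap and the play in the jaws and bears on the pin.
- setting_nut: The lower hexagon nut; origin on the stud's axis at the plate's top. Its joint tells more.
- setting_turn (a joint): Turn of the lower (setting) nut, rad, clockwise seen from above. 36 mm across flats, 20 mm high, on the plate (10 to 30 mm above the table). At 0 two flats face the unit's +x and -x, two corners point to +y and -y (41.6 mm apart). Friction only 0.15 N m: unheld, it is dragged round with the jam nut.
- nut_mark (a point): Punch mark at the top of the setting nut's corner that points to the unit's +y, 20.8 mm from the stud's axis; shows whether the setting nut has turned.
- jam_nut (a joint): Turn of the jam nut relative to the setting nut, rad, grows clockwise seen from above: negative while loose (-0.95 to -0.55 at the start), 0 where it meets the setting nut firmly; it reads a little above 0 under load. Friction between the nuts about 0.35 N m: it stays where it is left.
- lever: Dark ring spanner fixed on the jam nut and turning with it; ring 58 mm in diameter. Its bar is the lever to push: 14 mm wide, 34 to 44 mm above the table. Origin on the stud's axis, 32 mm above the table; x points along the bar to its end. With both nut joints at 0 the bar points 75 degrees counter-clockwise (from above) of the unit's x axis.
- lever_end (a point): Centre of the lever's round end (21 mm diameter), 130 mm from the stud's axis, 39 mm above the table.
- spanner: Larger of two loose open-end spanners, 230 mm long, 0.32 kg, lying flat. Origin: centre of the opening, underside; fully home it is on the stud's axis to 1 mm. x points out of the mouth; rubber handle 22 mm wide, 18 mm high, from 70 to 205 mm behind the origin. Steel head 66 mm wide, 14 mm thick, jaws 37.6 mm apart, flared mouth reaching 25 mm ahead of the origin, throat wall 21.5 mm behind it.
- small_spanner: Smaller open-end spanner of the same form (two thirds as long and wide, does not fit), lying on the table; leave alone.
- washer: Loose steel washer, 36 mm diameter, 5 mm thick, lying on the plate; leave alone.
- oil_bottle: Green oil bottle, 68 mm diameter, 230 mm high; leave alone.
- sample_a: Amber sample bottle with yellow cap and label, 60 mm diameter, 160 mm high; leave alone.
- sample_b: Amber sample bottle with yellow cap, 60 mm diameter, 160 mm high; leave alone.
- vial: Small amber vial with white cap, 34 mm diameter, 70 mm high; leave alone.
- beaker: Clear plastic beaker, 70 mm diameter, 90 mm high; leave alone.
There are look-alikes about, which are no part of the job. What is shaped like the spanner but red is not meant.

How it is judged:
On the way, in this order (a step that is already met when the one before it is completed fails the run):
1. the larger spanner lies on the plate, fully home on the setting nut, jam nut still loose (horizontal distance between spanner and stop_unit below 0.004 m and z of spanner in the frame of stop_unit between 0.006 and 0.014 m and value of joint jam_nut below -0.3 rad), for 0.2 s.
2. the jam nut is tight on the held setting nut: the spanner bears on the post with more than 5.2 N, not touched by the robot (horizontal distance between spanner and stop_unit below 0.006 m and z of spanner in the frame of stop_unit between 0.006 and 0.014 m and value of joint jam_nut above -0.05 rad and contact force between spanner and stop_post above 5.2 N and contact force between the fingers and spanner below 0.1 N), for 0.3 s.
At the end, for the whole second after the job is handed in: the jam nut is tight against the setting nut (joint above -0.05 rad), the setting nut has turned less than 0.44 rad from its start (mark moved under 9 mm), and the larger spanner is left at rest flat on the plate, its opening within 6 mm of the stud's axis (horizontal distance between spanner and stop_unit below 0.006 m and z of spanner in the frame of stop_unit between 0.006 and 0.014 m and value of joint jam_nut above -0.05 rad and distance of nut_mark from where it was at the start of the episode below 0.009 m and linear speed of spanner below 0.02 m/s); the robot touches nothing.
It fails at once if setting nut turned by more than 0.44 rad (mark moved over 9 mm) (distance of nut_mark from where it was at the start of the episode above 0.009 m).
It fails at once if lever pressed with more than 16 N (contact force between lever and anything else above 16 N).
It fails at once if spanner rammed against the setting nut with more than 25 N while in the robot's grip (contact force between spanner and setting_nut above 25 N and contact force between the fingers and spanner above 0.5 N).
It fails at once if another thing moved by more than 30 mm (distance of any of small_spanner, washer, oil_bottle, sample_a, sample_b, vial, beaker from where it was at the start of the episode above 0.03 m).
It also fails if it takes over 67 s, if anything falls off the work surface, if the arm or the gripper's body presses on something with over 40 N, if the wrist force passes 120 N, or if a joint passes its speed limit or range.

## Working session

There is one attempt and no reset: what is moved stays moved. The work goes in short steps, Python scripts to look and compute and a tool call to move; the robot and the scene stay as the last step left them, time stands still between calls to the robot, and variables do not carry over. Pictures are saved under pics/ and viewed, at most 10 in all, crops included, and the job is handed in when it is done.

Besides the shell and the picture viewer there is one more tool, called after ">>>" in YAML: its name, and indented under it one key for each argument. step_arm: Moves the arm, as the interface text tells. Shifts and turns lie within -1 to 1; 1 stands for 0.03 m of shift or 0.15 rad of turn. Its arguments: {"type":"object","properties":{"targets":{"type":"array"},"force":{"type":"number"}},"required":["targets"]}

```bash
mkdir -p pics
cat > h.py <<'E'
import numpy as np, cv2
from rig import arm, grab_frame, camera_params
def look(n):
    p=camera_params(n); im,d=grab_frame(n); return im,d,p
def world(d,p):
    v,u=np.mgrid[:d.shape[0],:d.shape[1]]
    c=np.stack([(u-p['cx'])/p['fx']*d,-(v-p['cy'])/p['fy']*d,-d],-1)
    return c@np.array(p['rotation']).T+np.array(p['position'])
def save(n,im): cv2.imwrite('pics/'+n,im[...,::-1])
E
python3 - <<'E'
from h import *
im,d,p=look('top'); save('top.png',im); np.savez('top.npz',im=im,w=world(d,p),d=d)
print(p); o=arm.get_obs(); print(o['t'],o['orientation'],o['wrist_force'])
im2,d2,p2=look('scene'); np.savez('scene.npz',im=im2,w=world(d2,p2),d=d2); save('scene.png',im2)
E
```

```text
{'fx': 463.22632769112744, 'fy': 463.22632769112744, 'cx': 274.245810291105, 'cy': 208.89339720816204, 'position': array([0.47324838, 0.01000294, 1.1726821 ]), 'rotation': array([[ 0.01400336,  0.99646529, -0.08283012],
       [-0.99989256,  0.01359617, -0.00547792],
       [-0.00433239,  0.08289793,  0.99654863]])}
0.05 [[ 9.41480413e-01  3.37067412e-01 -4.38701785e-04]
 [ 3.37067533e-01 -9.41477868e-01  2.21397360e-03]
 [ 3.33230329e-04 -2.23228490e-03 -9.99997453e-01]] [ 1.05802176  0.53546481 -0.3434692 ]
```

View pics/top.png

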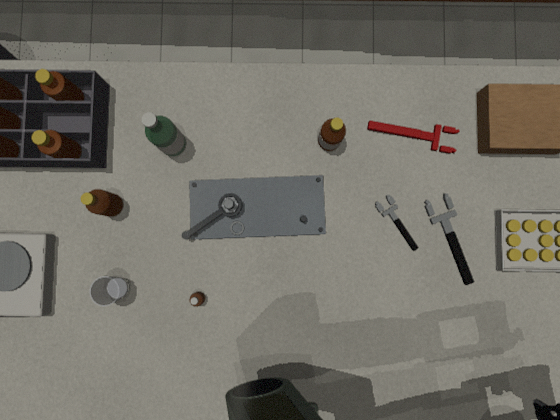

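View pics/scene.png

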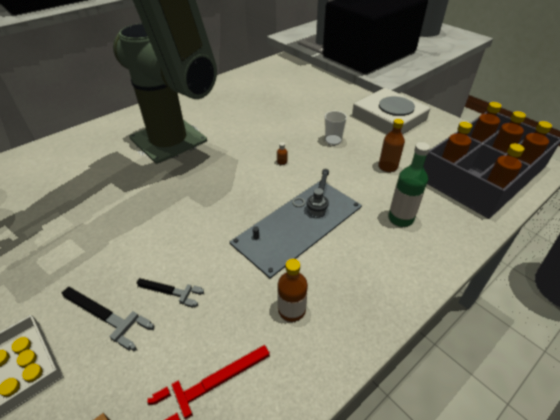

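Top view: stud at (229,205), post (303,219), washer (237,228), large spanner head (440,213) to handle end (468,282), mouth up (+x). The unit is aligned with world axes to within a few degrees.

Run:
```python
from h import *
f=np.load('top.npz'); w=f['w'];im=f['im'].astype(int)
for n,(u,v) in dict(table=(350,300),plate=(270,205),stud=(229,204),post=(303,219),wash=(237,228),lend=(189,236),sphead=(441,214),spend=(467,280),sphan=(456,252)).items(): print(n,w[v,u].round(4),im[v,u])
z=w[...,2]
def rect(m,u0,u1,v0,v1):
    mm=np.zeros_like(m); mm[v0:v1,u0:u1]=m[v0:v1,u0:u1]
    n,l,s,c=cv2.connectedComponentsWithStats(mm.astype(np.uint8)); k=1+np.argmax(s[1:,4])
    P=w[l==k]; r=cv2.minAreaRect((P[:,:2]*1000).astype(np.float32)); return r,P
r,P=rect(z>0.006,180,335,170,245); print('plate',r,cv2.boxPoints(r).round(),len(P))
r,P=rect(z>0.006,420,480,185,290); print('sp',r,cv2.boxPoints(r).round(),len(P),np.median(P[:,2]))
m=(z>0.006)&(im.max(-1)<60)
r,P=rect(m,420,480,185,290); print('handle',r,len(P),np.median(P[:,2]),P.mean(0))
m=(z>0.006)&(im.max(-1)>75)
r,P=rect(m,420,480,185,290); print('head',r,len(P),P.mean(0))
r,P=rect((z>0.02)&(z<.06),285,320,205,235); print('post',P.mean(0),len(P),P[:,2].max())
r,P=rect(z>0.07,210,250,190,220); print('stud',P.mean(0),len(P))
r,P=rect((z>0.03)&(z<.055),175,245,190,245); print('lever',r,cv2.boxPoints(r).round(),P[:,2].mean())
```

```text
table [ 0.3446 -0.1764 -0.0031] [138 135 127]
plate [0.5795 0.0272 0.0105] [ 96  98 100]
stud [0.574  0.1231 0.0828] [117 119 118]
post [ 0.5431 -0.0542  0.0464] [64 64 65]
wash [0.5206 0.1094 0.0076] [ 96  97 100]
lend [0.4979 0.2223 0.047 ] [65 65 65]
sphead [ 0.5625 -0.4015  0.0133] [105 105  99]
spend [ 0.4    -0.4599  0.0215] [24 22 23]
sphan [ 0.4682 -0.436   0.0166] [24 15 16]
plate ((560.8701782226562, 65.91559600830078), (181.8951873779297, 354.64984130859375), 3.5863149166107178) [[ 459.  237.]
 [ 481. -117.]
 [ 663. -105.]
 [ 641.  249.]] 7922
sp ((433.64007568359375, -235.17581176757812), (187.37881469726562, 460.0160827636719), 12.985804557800293) [[ 291.  -32.]
 [ 394. -480.]
 [ 577. -438.]
 [ 473.   10.]] 855 0.016923088798067143
handle ((489.8410949707031, -242.7563934326172), (491.9244689941406, 121.08171081542969), 79.92803955078125) 505 0.018404781815619886 [ 0.45419132 -0.44152747  0.02219134]
head ((539.3529663085938, -416.96026611328125), (56.74701690673828, 66.39409637451172), 23.31645965576172) 279 [ 0.54770818 -0.41186996  0.01402817]
post [ 0.54594008 -0.05453573  0.0425553 ] 38 0.04782460660842447
stud [0.57674451 0.12476403 0.07972009] 87
lever ((539.3175659179688, 164.3223419189453), (56.61433410644531, 165.85142517089844), 44.22061538696289) [[461. 204.]
 [577.  85.]
 [617. 125.]
 [502. 243.]] 0.044730524456578456
```

>>> step_arm:
  targets:
    - [[1, 0, 0], 0, 1]
    - [[1, 0, 0], 0, 1]
    - [[1, 0, 0], 0, 1]
    - [[1, 0, 0], 0, 1]
    - [[1, 0, 0], 0, 1]
    - [[1, 0, 0], 0, 1]
    - [[1, 0, 0], 0, 1]
    - [[1, 0, 0], 0, 1]
    - [[1, 0, 0], 0, 1]
    - [[0, 0, 0], 0, 1]
    - [[0, 0, 0], 0, 1]

```text
t: 1.48
ee_pos: [0.4474, -0.4502, 0.2307]
orientation: [[0.941, 0.337, -0.001], [0.337, -0.941, 0.001], [-0.001, -0.001, -1.0]]
wrist_force: [0.1, -0.4, 0.2]
finger_gap: 1.0
grasp_force: 0.0
```

Run:
```python
from h import *
o=arm.get_obs(); im,d,p=look('wrist'); save('w1.png',im); np.savez('w1.npz',im=im,w=world(d,p),d=d)
print(o['t'],o['ee_pos'],o['orientation'],p)
```

```text
1.475 [ 0.447423   -0.45024287  0.23065978] [[ 9.41442961e-01  3.37170011e-01 -1.23890290e-03]
 [ 3.37170953e-01 -9.41443217e-01  6.45944905e-04]
 [-9.48563481e-04 -1.02584236e-03 -9.99999024e-01]] {'fx': 360.0753307669293, 'fy': 360.0753307669293, 'cx': 279.25189438468897, 'cy': 213.43355986047288, 'position': array([ 0.51365768, -0.42628565,  0.37392295]), 'rotation': array([[ 0.33656853,  0.90422406,  0.26286968],
       [-0.9416571 ,  0.323745  ,  0.09203848],
       [-0.00187934, -0.27851036,  0.96043139]])}
```

View pics/w1.png

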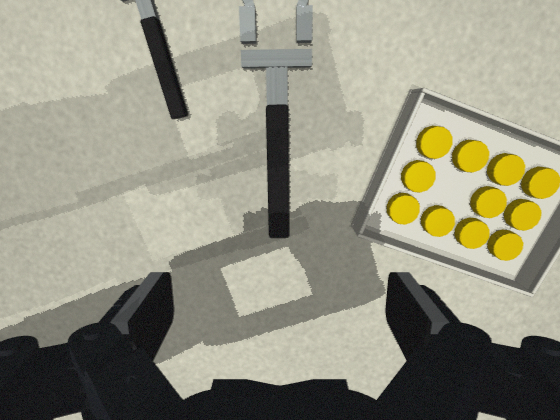

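The spanner is in view, straight ahead of the tool: handle (277,105)–(279,237), throat bar (277,58), jaws cut off at the top. Measure the handle.

Run:
```python
from h import *
f=np.load('w1.npz'); w=f['w'];im=f['im'].astype(int)
print('table',w[280,265],w[150,200])
m=np.zeros(im.shape[:2],bool); s=np.s_[90:245,255:305]; m[s]=(im.max(-1)<60)[s]&(w[...,2]>.008)[s]
P=w[m]; r=cv2.minAreaRect((P[:,:2]*1000).astype(np.float32)); print(r,np.median(P[:,2]),len(P))
c=P[:,:2].mean(0); e=np.linalg.svd(P[:,:2]-c)[2][0] if 0 else np.linalg.eigh(np.cov((P[:,:2]-c).T))[1][:,1]
e*=np.sign(e[0]); t=(P[:,:2]-c)@e; a=(np.percentile(t,.5)+np.percentile(t,99.5))/2; print('len',np.ptp(np.percentile(t,[.5,99.5])))
c=c+a*e; print('hc',c,'ang',np.degrees(np.arctan2(e[1],e[0])))
g=np.s_[48:68,238:318]; Q=w[g][(w[g][...,2]>.008)]; q=(Q[:,:2]-c)@e; print('bar along',np.percentile(q,[2,98]), 'lat',np.percentile((Q[:,:2]-c)@[-e[1],e[0]],[1,99]))
O=c+.1375*e; print('origin',O)
o=arm.get_obs(); R=np.array(o['orientation']); G=O-.105*e; print('grip',G, (R.T@np.array([*(G-o['ee_pos'][:2]),0]))/.03, )
```

```text
table [ 0.332517   -0.47311488  0.00258663] [ 0.44807824 -0.36270001  0.00142671]
((453.6609802246094, -445.00787353515625), (133.0240020751953, 21.33331298828125), 20.05894660949707) 0.018681278843986293 2817
len 0.13223669763673152
hc [ 0.45403984 -0.44528262] ang 20.440505392132348
bar along [0.10033421 0.11515994] lat [-0.03218007  0.0322262 ]
origin [ 0.5828822  -0.39726286]
grip [ 0.48449349 -0.43393249] [ 1.35802498e+00 -1.01062608e-01 -9.97279316e-04]
```

>>> step_arm:
  targets:
    - [[0.7, -0.05, 0.5], -0.09, 1]
    - [[0.66, -0.05, 1], 0, 1]
    - [[0, 0, 1], 0, 1]
    - [[0, 0, 1], 0, 1]
    - [[0, 0, 1], 0, 1]
    - [[0, 0, 1], 0, 1]
    - [[0, 0, 1], 0, 1]
    - [[0, 0, 0.6], 0, 1]
    - [[0, 0, 0.45], 0, 1]
    - [[0, 0, 0], 0, 1]
    - [[0, 0, 0], 0, 0]
    - [[0, 0, 0], 0, 0]
    - [[0, 0, 0], 0, 0]
    - [[0, 0, 0], 0, 0]
    - [[0, 0, 0], 0, 0]
    - [[0, 0, 0], 0, 0]
    - [[0, 0, 0], 0, 0]
  force: 70

```text
t: 3.65
ee_pos: [0.4857, -0.4342, 0.0058]
orientation: [[0.937, 0.35, 0.001], [0.35, -0.937, -0.001], [0.0, 0.002, -1.0]]
wrist_force: [-1.5, 0.1, 5.8]
finger_gap: 0.233
grasp_force: 72.8
```

>>> step_arm:
  targets:
    - [[0, 0, -0.5], 0, 0]
    - [[0, 0, -0.8], 0, 0]
    - [[0, 0, -0.9], -0.5, 0]
    - [[0, 0, -0.9], -1, 0]
    - [[0, 0, -0.9], -1, 0]
    - [[0, 0, 0], -1, 0]
    - [[0, 0, 0], -1, 0]
    - [[0, 0, 0], -1, 0]
    - [[0, 0, 0], -1, 0]
    - [[0, 0, 0], -1, 0]
    - [[0, 0, 0], -1, 0]
    - [[0, 0, 0], 0, 0]

```text
t: 5.15
ee_pos: [0.4846, -0.4326, 0.1237]
orientation: [[-0.06, 0.998, -0.002], [0.998, 0.06, 0.002], [0.002, -0.002, -1.0]]
wrist_force: [-0.2, 0.2, -3.9]
finger_gap: 0.235
grasp_force: 71.6
```

>>> step_arm:
  targets:
    - [[0.5, 0.18, 0], 0, 0]
    - [[1, 0.345, 0], 0, 0]
    - [[1, 0.345, 0], 0, 0]
    - [[1, 0.345, 0], 0, 0]
    - [[1, 0.345, 0], 0, 0]
    - [[1, 0.345, 0], 0, 0]
    - [[1, 0.345, 0], 0, 0]
    - [[1, 0.345, 0], 0, 0]
    - [[1, 0.345, 0], 0, 0]
    - [[1, 0.345, 0], 0, 0]
    - [[1, 0.345, 0], 0, 0]
    - [[0.9, 0.345, 0], 0, 0]
    - [[0.47, 0.18, 0], 0, 0]
    - [[0, 0, 0], 0, 0]
    - [[0, 0, 0], 0, 0]

```text
t: 7.02
ee_pos: [0.5875, -0.0711, 0.1247]
orientation: [[-0.061, 0.998, -0.0], [0.998, 0.061, -0.001], [-0.001, -0.0, -1.0]]
wrist_force: [0.0, 0.2, -4.7]
finger_gap: 0.23
grasp_force: 71.6
```

Run:
```python
from h import *
o=arm.get_obs(); im,d,p=look('wrist'); save('w2.png',im); np.savez('w2.npz',im=im,w=world(d,p),d=d,pos=p['position'],rot=p['rotation'])
print(o['t'],o['ee_pos'],o['orientation'],p['position'],o['wrist_force'],o['finger_gap'])
```

```text
7.025 [ 0.58748835 -0.07113441  0.12473027] [[-6.07591495e-02  9.98152363e-01 -4.32208219e-04]
 [ 9.98152288e-01  6.07588823e-02 -6.06606761e-04]
 [-5.79225483e-04 -4.68266534e-04 -9.99999723e-01]] [ 0.58326891 -0.00060266  0.26802072] [ 0.02062558  0.17553214 -4.73873492] 0.23016243652986187
```

View pics/w2.png

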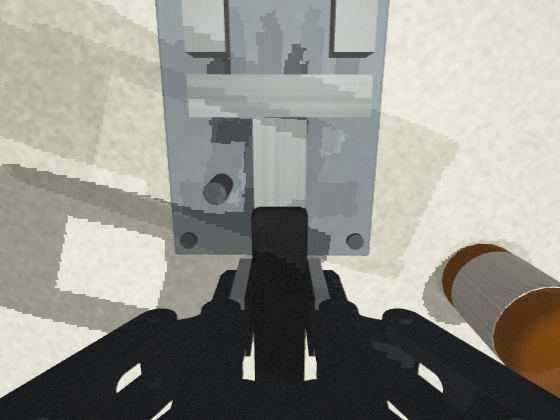

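Wrist view: plate edges (left edge 160→177, right 388→368, rear edge row 254), post top (213,188), held head bar at rows 75–117. Plate edges give the unit's pose.

Run:
```python
from h import *
f=np.load('w2.npz'); w=f['w'];im=f['im'].astype(int); z=w[...,2]
pl=(abs(z-.0105)<.0045)&(im.max(-1)-im.min(-1)<22)
print('plate z',np.median(z[150:240,320:360]),'table z',np.median(z[260:300,100:140]))
def line(pts): # pixel edges->world line at z=.01
    p=cv2.fitLine(np.array(pts,np.float32),cv2.DIST_HUBER,0,.001,.001).ravel(); return p
L=[];Rr=[];B=[]
# colour edge: use gradient along rows, smoothed
g=cv2.GaussianBlur(im[...,0].astype(np.float32)-im[...,2],(5,5),0) # table warm, plate bluish
b=(g<1).astype(np.uint8)
par=dict(fx=360.0753,cx=279.2519,cy=213.4336)
def ray(u,v,h):
    c=np.array([(u-par['cx'])/par['fx'],-(v-par['cy'])/par['fx'],-1]); dd=f['rot']@c; s=(h-f['pos'][2])/dd[2]; return (f['pos']+s*dd)[:2]
for v in range(5,160):
    r=g[v]; 
    gl=np.gradient(r); ul=140+np.argmin(gl[140:185]); ur=360+np.argmax(gl[360:395])
    L.append(ray(ul,v,.01)); Rr.append(ray(ur,v,.01))
for u in range(185,240):
    gl=np.gradient(g[:,u]); B.append(ray(u,243+np.argmax(gl[243:265]),.01))
for u in range(325,360):
    gl=np.gradient(g[:,u]); B.append(ray(u,243+np.argmax(gl[243:265]),.01))
for n,q in (('L',L),('R',Rr),('B',B)):
    l=line(q); print(n,l,np.degrees(np.arctan2(l[1],l[0])), np.std(np.array(q)@[ -l[1],l[0]]))
l,r,bb=line(L),line(Rr),line(B)
th=np.mean([((np.degrees(np.arctan2(a[1],a[0]))+o+90)%180)-90 for a,o in((l,90),(r,90),(bb,0))]); print('yaw',th)
t=np.radians(th); ex=np.array([np.cos(t),np.sin(t)]);ey=np.array([-np.sin(t),np.cos(t)])
xl,xr,yb=l[2:]@ex,r[2:]@ex,bb[2:]@ey; print('width',xr-xl)
S=((xl+xr)/2+.005)*ex+(yb+.235)*ey; print('stud',S,'via L',(xl+.08)*ex+(yb+.235)*ey)
m=np.zeros_like(z,bool); m[165:205,195:240]=(z>.036)[165:205,195:240]&(z<.05)[165:205,195:240]
P=w[m][:,:2].mean(0) if m.any() else 0; print('post',P,m.sum(), [(P-S)@ex,(P-S)@ey], 'bymanual',ray(215,188,.044))
# held spanner
def fitbox(s,lo):
    Q=w[s].reshape(-1,3); Q=Q[Q[:,2]>lo]; return Q
Q=fitbox(np.s_[72:119,180:380],.10); print('bar z',np.median(Q[:,2]),'lat',np.percentile((Q[:,:2])@ex,[.5,99.5]),'y',np.percentile(Q[:,:2]@ey,[1,99]))
H=fitbox(np.s_[120:200,235:325],.10); print('shaft lat',np.percentile(H[:,:2]@ex,[.5,99.5]),np.median(H[:,2]))
H=fitbox(np.s_[212:265,240:320],.10); print('handle lat',np.percentile(H[:,:2]@ex,[1,99]),np.median(H[:,2]),'y max',np.percentile(H[:,:2]@ey,99.5))
J=fitbox(np.s_[5:50,180:235],.10);K=fitbox(np.s_[5:50,325:380],.10);print('jaws',np.percentile(J[:,:2]@ex,[1,99]),np.percentile(K[:,:2]@ex,[1,99]),np.median(J[:,2]),np.median(K[:,2]))
print('stud frame',S@ex,S@ey)
```

```text
plate z 0.010704726111112589 table z 0.0008746236153598097
L [ 0.05150323 -0.99867284  0.50228226  0.01163174] -87.04777 0.00020304935551124833
R [ 0.0546208  -0.99850714  0.65097225  0.0205698 ] -86.8689 0.00019817514584362313
B [ 0.9985974   0.05294629  0.5986458  -0.10719334] 3.0350177 8.674424904926317e-05
yaw 3.0394516
width 0.14895475
stud [0.5757499  0.12692198] via L [0.5762718 0.1269497]
post [ 0.54557833 -0.05324351] 519 [np.float64(-0.03968211481294815), np.float64(-0.1783122455635199)] bymanual [ 0.54505853 -0.05071708]
bar z 0.13306515909936306 lat [0.54978178 0.6146779 ] y [-0.03408733 -0.01944342]
shaft lat [0.57248222 0.59233795] 0.1312156947065239
handle lat [0.56859628 0.59684517] 0.1372265384059883 y max -0.031528810032495434
jaws [0.54943581 0.56343422] [0.60070415 0.61478165] 0.13285929454845669 0.132718553338044
stud frame 0.5816698 0.09621513
```

>>> step_arm:
  targets:
    - [[0.5, 0.08, 0], 0.05, 0]
    - [[0.63, 0.077, 0], 0, 0]
    - [[0, 0, 0.5], 0, 0]
    - [[0, 0, 1], 0, 0]
    - [[0, 0, 1], 0, 0]
    - [[0, 0, 0.5], 0, 0]
    - [[0, 0, 0.3], 0, 0]
    - [[0, 0, 0.15], 0, 0]
    - [[0, 0, 0.1], 0, 0]
    - [[0, 0, 0], 0, 0]
    - [[0, 0, 0], 0, 0]

```text
t: 8.45
ee_pos: [0.5911, -0.0364, 0.019]
orientation: [[-0.054, 0.999, 0.001], [0.999, 0.054, -0.0], [-0.0, 0.001, -1.0]]
wrist_force: [0.7, -0.9, -3.5]
finger_gap: 0.235
grasp_force: 71.5
```

>>> step_arm:
  targets:
    - [[0, 0, 0.04], 0, 0]
    - [[0, 0, 0.03], 0, 0]
    - [[0, 0, 0], 0, 0]
    - [[0, 0, 0], 0, 0]

```text
t: 8.95
ee_pos: [0.5907, -0.0364, 0.0163]
orientation: [[-0.054, 0.999, 0.0], [0.999, 0.054, -0.0], [-0.0, 0.0, -1.0]]
wrist_force: [1.1, -0.3, -3.8]
finger_gap: 0.234
grasp_force: 71.7
```

Run:
```python
from h import *
o=arm.get_obs(); im,d,p=look('wrist'); save('w3.png',im); np.savez('w3.npz',im=im,w=world(d,p),d=d,pos=p['position'],rot=p['rotation'])
print(o['t'],o['ee_pos'],o['wrist_force'])
```

```text
8.95 [ 0.59066154 -0.0363763   0.0162697 ] [ 1.14275826 -0.30117978 -3.84882642]
```

View pics/w3.png

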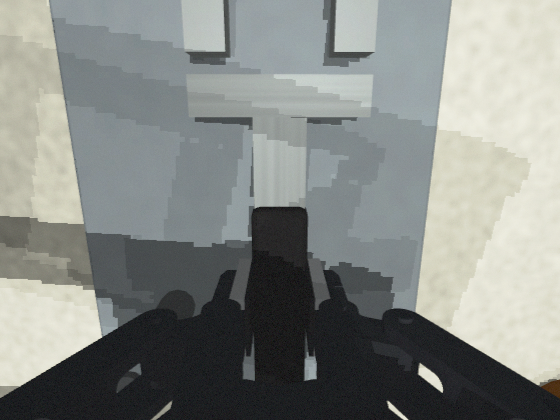

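The spanner hovers just above the plate, post (178,305) clear of the left finger. Recheck the lateral offset and height from plate edges.

Run:
```python
from h import *
f=np.load('w3.npz'); w=f['w'];im=f['im'].astype(int); z=w[...,2]
g=cv2.GaussianBlur(im[...,0].astype(np.float32)-im[...,2],(5,5),0)
def ray(u,v,h):
    c=np.array([(u-279.2519)/360.0753,-(v-213.4336)/360.0753,-1]); dd=f['rot']@c; s=(h-f['pos'][2])/dd[2]; return (f['pos']+s*dd)[:2]
t=np.radians(3.04); ex=np.array([np.cos(t),np.sin(t)]);ey=np.array([-np.sin(t),np.cos(t)])
L=[];R=[]
for v in range(5,200):
    gl=np.gradient(g[v]); L.append(ray(40+np.argmin(gl[40:100]),v,.01)); R.append(ray(405+np.argmax(gl[405:460]),v,.01))
for n,q in(('L',L),('R',R)):
    q=np.array(q); k=np.polyfit(q@ey,q@ex,1); print(n,np.median(q@ex),np.degrees(k[0]))
xl,xr=np.median(np.array(L)@ex),np.median(np.array(R)@ex); print('stud x',(xl+xr)/2+.005,xr-xl)
def lat(v0,v1,u0,u1,lo):
    Q=w[v0:v1,u0:u1].reshape(-1,3); Q=Q[(Q[:,2]>lo)]; return np.percentile(Q[:,:2]@ex,[1,99]),np.percentile(Q[:,:2]@ey,[1,99]),np.median(Q[:,2])
print('bar',lat(72,119,180,380,.018)); print('J',lat(5,50,175,240,.018)); print('K',lat(5,50,320,385,.018)); print('shaft',lat(125,200,240,320,.018)); print('plate z',np.median(z[150:200,340:390]))
```

```text
L 0.502351942112957 -0.05106065539896049
R 0.6511464777544776 -0.0761588393961491
stud x 0.5817492099337173 0.14879453564152068
bar (array([0.55563665, 0.6199116 ]), array([0.00047206, 0.01506886]), np.float64(0.02492349788498427))
J (array([0.55513663, 0.56908511]), array([0.02303351, 0.03667272]), np.float64(0.024919460854559344))
K (array([0.6064243 , 0.62044001]), array([0.02305895, 0.03675437]), np.float64(0.02475996063504579))
shaft (array([0.57792509, 0.59759969]), array([-0.03033672, -0.0023564 ]), np.float64(0.023002509388729664))
plate z 0.010680767929874213
```

>>> step_arm:
  targets:
    - [[0.35, -0.1, 0], 0, 0]
    - [[0.4, -0.1, 0], 0, 0]
    - [[0.3, 0, 0], 0, 0]
    - [[0.2, 0, 0], 0, 0]
    - [[0.15, 0, 0], 0, 0]
    - [[0.1, 0, 0], 0, 0]
    - [[0, 0, 0], 0, 0]
  force: 30

```text
t: 9.88
ee_pos: [0.5822, 0.0086, 0.0161]
orientation: [[-0.054, 0.999, -0.0], [0.999, 0.054, 0.0], [0.0, -0.0, -1.0]]
wrist_force: [-0.5, 0.2, -3.2]
finger_gap: 0.234
grasp_force: 71.7
```

>>> step_arm:
  targets:
    - [[0.1, 0, 0], 0, 0]
    - [[0.08, 0, 0], 0, 0]
    - [[0.06, 0, 0], 0, 0]
    - [[0.06, 0, 0], 0, 0]
    - [[0, 0, 0], 0, 0]
  force: 30

```text
t: 10.5
ee_pos: [0.5816, 0.0176, 0.0162]
orientation: [[-0.054, 0.999, -0.0], [0.999, 0.054, 0.0], [0.0, -0.0, -1.0]]
wrist_force: [-0.9, -0.4, -3.4]
finger_gap: 0.237
grasp_force: 71.7
```

>>> step_arm:
  targets:
    - [[0.05, 0, 0], 0, 0]
    - [[0.04, 0, 0], 0, 0]
    - [[0.03, 0, 0], 0, 0]
    - [[0, 0, 0], 0, 0]

```text
t: 11.0
ee_pos: [0.5815, 0.021, 0.0162]
orientation: [[-0.054, 0.999, 0.0], [0.999, 0.054, 0.0], [0.0, 0.0, -1.0]]
wrist_force: [0.3, 0.0, -4.0]
finger_gap: 0.234
grasp_force: 71.7
```

>>> step_arm:
  targets:
    - [[0.03, 0, 0], 0, 0]
    - [[0.02, 0, 0], 0, 0]
    - [[0, 0, 0], 0, 0]

```text
t: 11.38
ee_pos: [0.5814, 0.0225, 0.0162]
orientation: [[-0.054, 0.999, -0.0], [0.999, 0.054, 0.0], [0.0, -0.0, -1.0]]
wrist_force: [-0.3, -0.4, -4.2]
finger_gap: 0.233
grasp_force: 71.7
```

>>> step_arm:
  targets:
    - [[0.02, 0, 0], 0, 0]
    - [[0.02, 0, 0], 0, 0]
    - [[0, 0, 0], 0, 0]

```text
t: 11.75
ee_pos: [0.5814, 0.0232, 0.0162]
orientation: [[-0.054, 0.999, 0.0], [0.999, 0.054, -0.001], [-0.001, 0.0, -1.0]]
wrist_force: [0.3, -2.0, -3.1]
finger_gap: 0.231
grasp_force: 71.7
```

>>> step_arm:
  targets:
    - [[0.02, 0, 0], 0, 0]
    - [[0, 0, 0], 0, 0]

```text
t: 12.0
ee_pos: [0.5814, 0.0233, 0.0163]
orientation: [[-0.054, 0.999, 0.0], [0.999, 0.054, -0.001], [-0.001, 0.0, -1.0]]
wrist_force: [-1.0, -5.2, -3.4]
finger_gap: 0.23
grasp_force: 71.7
```

>>> step_arm:
  targets:
    - [[0, 0, 0.01], 0, 0]
    - [[0, 0, 0], 0, 0.5]
    - [[0, 0, 0], 0, 0.5]
    - [[0, 0, 0], 0, 0.6]
    - [[0, 0, 0], 0, 0.6]
    - [[0, 0, -0.3], 0, 0.6]
    - [[0, 0, -0.7], 0, 0.6]
    - [[-0.5, 0, -1], 0, 0.6]
    - [[-1, 0, -1], 0, 0.6]
    - [[-1, 0, -1], 0, 0.6]
    - [[0, 0, 0], 0, 0.6]

```text
t: 13.38
ee_pos: [0.5883, -0.0531, 0.14]
orientation: [[-0.051, 0.999, 0.008], [0.999, 0.051, -0.002], [-0.002, 0.008, -1.0]]
wrist_force: [-0.8, -0.5, -0.3]
finger_gap: 0.599
grasp_force: 0.0
```

Run:
```python
from h import *
o=arm.get_obs(); im,d,p=look('wrist'); save('w4.png',im); np.savez('w4.npz',im=im,w=world(d,p),d=d,pos=p['position'],rot=p['rotation'])
print(o['t'],o['ee_pos'],o['wrist_force'])
```

```text
13.375 [ 0.58826311 -0.05308547  0.14002073] [-0.79768655 -0.46291494 -0.27208596]
```

View pics/w4.png

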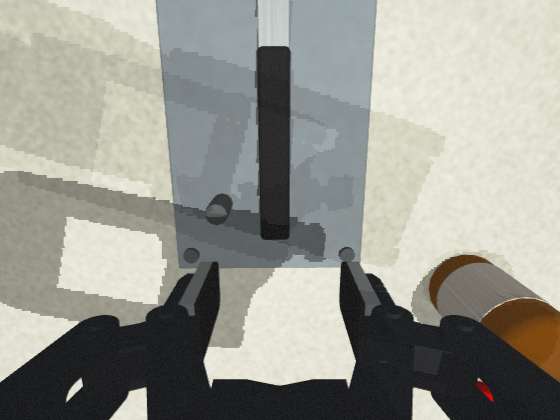

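Spanner sits on the nut with its handle right of the post (post top (215,208), handle (258–290, 45–240)). Verify with numbers while moving to the lever.

>>> step_arm:
  targets:
    - [[0.5, -0.2, 0], 0, 0.3]
    - [[1, -0.4, 0], 0, 0]
    - [[1, -0.4, 0], 0, 0]
    - [[1, -0.4, 0], 0, 0]
    - [[1, -0.4, 0], 0, 0]
    - [[1, -0.4, 0], 0, 0]
    - [[1, -0.4, 0], 0, 0]
    - [[1, -0.4, 0], 0, 0]
    - [[0.8, -0.4, 0], 0, 0]
    - [[0.3, -0.1, 0], 0, 0]
    - [[0, 0, 0], 1, 0]
    - [[0, 0, 0], 1, 0]
    - [[0, 0, 0], 1, 0]
    - [[0, 0, 0], 1, 0]
    - [[0, 0, 0], 1, 0]
    - [[0, 0, 0], 1, 0]
    - [[0, 0, 0], 0.2, 0]
    - [[0, 0, 0], 0, 0]

```text
t: 15.68
ee_pos: [0.4661, 0.2012, 0.1354]
orientation: [[0.767, 0.642, -0.001], [0.642, -0.767, -0.0], [-0.001, -0.0, -1.0]]
wrist_force: [0.2, -0.1, 0.0]
finger_gap: -0.001
grasp_force: 0.0
```

Run:
```python
from h import *
o=arm.get_obs(); im,d,p=look('wrist'); save('w5.png',im); np.savez('w5.npz',im=im,w=world(d,p),d=d,pos=p['position'],rot=p['rotation'])
print(o['t'],o['ee_pos'],o['orientation'][:,0],o['q'],o['wrist_force'])
f=np.load('w4.npz'); w=f['w'];i4=f['im'].astype(int)
t=np.radians(3.04); ex=np.array([np.cos(t),np.sin(t)]);ey=np.array([-np.sin(t),np.cos(t)]); S=np.array([.5758,.1269])
Q=w[30:245,250:300].reshape(-1,3); k=(i4[30:245,250:300].max(-1)<70).ravel()&(Q[:,2]>.02); Q=Q[k]
print('handle y',np.percentile((Q[:,:2]-S)@ey,[.5,99.5]),'x',np.percentile((Q[:,:2]-S)@ex,[1,99]),np.median(Q[:,2]))
f=np.load('top.npz'); w=f['w']; 
for n,(u,v,r) in dict(oil=(152,122,9),sb=(88,199,8)).items():
    A=w[v-r:v+r,u-r:u+r].reshape(-1,3); A=A[A[:,2]>.14]; print(n,A.mean(0),len(A))
```

```text
15.675 [0.46610915 0.20124081 0.13540598] [ 0.76695351  0.64170199 -0.00093382] [ 2.36988098e-01  1.68332739e-01  1.79925045e+00 -5.21355792e-05
  1.17502766e+00  1.11108901e+00] [ 0.16409992 -0.05396298  0.01473956]
handle y [-0.20283055 -0.07111615] x [-0.0107617   0.01036074] 0.028598919793746513
oil [0.7348045  0.27739748 0.21145898] 295
sb [0.57506415 0.42440383 0.16501076] 157
```

View pics/w5.png

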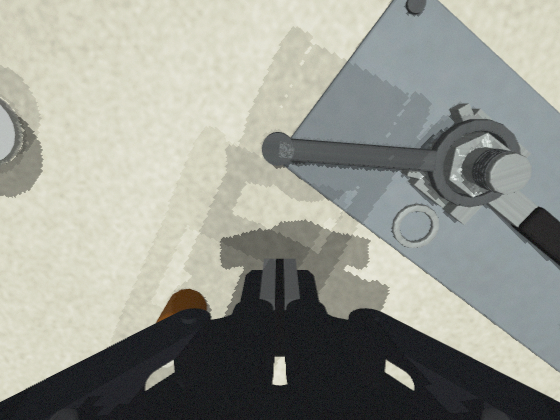

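Wrist view: lever end at (278,149), ring at (475,165), jaws round the nut underneath, washer (415,225) untouched; vial at left-bottom (185,305).

Run:
```python
from h import *
f=np.load('w5.npz'); w=f['w'];im=f['im'].astype(int)
m=np.zeros(im.shape[:2],bool); s=np.s_[120:180,255:430]; m[s]=((w[...,2]>.032)&(w[...,2]<.052))[s]
P=w[m]; print(len(P),np.median(P[:,2])); S=np.array([.5758,.1269]); q=P[:,:2]-S
b=q[(np.hypot(*q.T)>.04)&(np.hypot(*q.T)<.115)]
l=cv2.fitLine(b.astype(np.float32),cv2.DIST_HUBER,0,.001,.001).ravel(); print('line',np.degrees(np.arctan2(l[1],l[0])),l, 'offset of stud',-l[1]*l[2]+l[0]*l[3])
print('max r',np.percentile(np.hypot(*q.T),99.5)); e=q[np.hypot(*q.T)>.122].mean(0); print('end ang',np.degrees(np.arctan2(e[1],e[0])))
o=arm.get_obs(); a=np.arctan2(e[1],e[0]); u=np.array([np.cos(a),np.sin(a)]); R=np.array(o['orientation'])
for r in(.120,):
    T=S+r*u+ .030*np.array([-u[1],u[0]]); print(T,R.T@np.array([*(T-o['ee_pos'][:2]),0])/.03, 'tool x',np.degrees(np.arctan2(R[1,0],R[0,0])))
```

```text
3936 0.044616322605609535
line -54.539257 [ 0.58014506 -0.8145132  -0.04499305  0.06308515] offset of stud -4.889816e-05
max r 0.1386813010628335
end ang 125.5141225075068
[0.4816724  0.20714957] [ 5.19998668e-01  1.80286096e-01 -3.98352558e-04] tool x 39.91236219652935
```

>>> step_arm:
  targets:
    - [[0.52, 0.18, 0], 0, 0]
    - [[0, 0, 0], 0.5, 0]
    - [[0, 0, 0.6], 0, 0]
    - [[0, 0, 1], 0, 0]
    - [[0, 0, 1], 0, 0]
    - [[0, 0, 0.6], 0, 0]
    - [[0, 0, 0.38], 0, 0]
    - [[0, 0, 0], 0, 0]
    - [[0.2, 0, 0], 0, 0]
    - [[0.1, 0, 0], 0, 0]
    - [[0, 0, 0], 0, 0]

```text
t: 17.1
ee_pos: [0.4903, 0.2126, 0.0292]
orientation: [[0.814, 0.581, 0.002], [0.581, -0.814, 0.0], [0.002, 0.001, -1.0]]
wrist_force: [0.0, -0.3, 0.7]
finger_gap: 0.001
grasp_force: 0.0
```

>>> step_arm:
  targets:
    - [[0.12, 0.003, 0], 0.15, 0]
    - [[0.2, 0.006, 0], 0.33, 0]
    - [[0.2, 0.006, 0], 0.33, 0]
    - [[0.2, 0.006, 0], 0.33, 0]
    - [[0, 0, 0], 0, 0]

```text
t: 17.73
ee_pos: [0.5077, 0.2232, 0.0283]
orientation: [[0.901, 0.434, -0.001], [0.434, -0.901, -0.0], [-0.001, -0.0, -1.0]]
wrist_force: [-1.8, -1.7, 0.6]
finger_gap: -0.001
grasp_force: 0.6
```

>>> step_arm:
  targets:
    - [[0.2, 0.006, 0], 0.33, 0]
    - [[0.2, 0.006, 0], 0.33, 0]
    - [[0.2, 0.006, 0], 0.33, 0]
    - [[0.2, 0.006, 0], 0.33, 0]
    - [[0.2, 0.006, 0], 0.33, 0]
    - [[0.2, 0.006, 0], 0.33, 0]
    - [[0.2, 0.006, 0], 0.33, 0]
    - [[0, 0, 0], 0, 0]

```text
t: 18.73
ee_pos: [0.5478, 0.2349, 0.0282]
orientation: [[0.995, 0.103, -0.001], [0.103, -0.995, 0.001], [-0.001, -0.001, -1.0]]
wrist_force: [-1.8, 0.8, 0.1]
finger_gap: 0.001
grasp_force: 0.9
```

>>> step_arm:
  targets:
    - [[0.2, -0.09, 0], 0.33, 0]
    - [[0.2, -0.09, 0], 0.33, 0]
    - [[0.2, -0.09, 0], 0.33, 0]
    - [[0.2, -0.07, 0], 0.33, 0]
    - [[0.2, -0.03, 0], 0.33, 0]
    - [[0, 0, 0], 0, 0]

```text
t: 19.48
ee_pos: [0.5773, 0.2439, 0.0278]
orientation: [[0.99, -0.144, -0.002], [-0.144, -0.99, -0.003], [-0.001, 0.003, -1.0]]
wrist_force: [-1.6, -5.1, -0.1]
finger_gap: -0.001
grasp_force: 2.1
```

>>> step_arm:
  targets:
    - [[0, 0.08, 0], 0, 0]
    - [[0.1, -0.015, 0], 0.16, 0]
    - [[0.1, -0.015, 0], 0.16, 0]
    - [[0, 0, 0], 0, 0]

```text
t: 19.98
ee_pos: [0.5837, 0.243, 0.0283]
orientation: [[0.981, -0.192, -0.0], [-0.192, -0.981, -0.0], [-0.0, 0.0, -1.0]]
wrist_force: [-3.4, -1.9, 0.2]
finger_gap: 0.001
grasp_force: 1.5
```

>>> step_arm:
  targets:
    - [[0.08, -0.005, 0], 0.13, 0]
    - [[0.08, -0.005, 0], 0.13, 0]
    - [[0, 0, 0], 0, 0]

```text
t: 20.35
ee_pos: [0.5888, 0.2425, 0.0285]
orientation: [[0.973, -0.23, 0.001], [-0.23, -0.973, 0.0], [0.001, -0.0, -1.0]]
wrist_force: [-2.9, -0.6, -1.0]
finger_gap: -0.001
grasp_force: 1.4
```

>>> step_arm:
  targets:
    - [[0.06, -0.007, 0], 0.1, 0]
    - [[0.06, -0.007, 0], 0.1, 0]
    - [[0, 0, 0], 0, 0]

```text
t: 20.72
ee_pos: [0.5923, 0.242, 0.0285]
orientation: [[0.966, -0.259, 0.0], [-0.259, -0.966, 0.0], [0.0, -0.0, -1.0]]
wrist_force: [-3.1, -1.2, -1.6]
finger_gap: 0.0
grasp_force: 1.5
```

>>> step_arm:
  targets:
    - [[0.06, -0.007, 0], 0.1, 0]
    - [[0.05, -0.007, 0], 0.08, 0]
    - [[0, 0, 0], 0, 0]

```text
t: 21.1
ee_pos: [0.5956, 0.2415, 0.0285]
orientation: [[0.958, -0.285, 0.0], [-0.285, -0.958, 0.0], [0.0, -0.0, -1.0]]
wrist_force: [-3.2, -0.4, -0.9]
finger_gap: -0.002
grasp_force: 1.5
```

>>> step_arm:
  targets:
    - [[0.05, -0.007, 0], 0.08, 0]
    - [[0.05, -0.007, 0], 0.08, 0]
    - [[0, 0, 0], 0, 0]

```text
t: 21.48
ee_pos: [0.5985, 0.241, 0.0285]
orientation: [[0.951, -0.308, 0.0], [-0.308, -0.951, -0.0], [0.0, -0.0, -1.0]]
wrist_force: [-3.1, -0.9, -0.6]
finger_gap: 0.0
grasp_force: 1.5
```

>>> step_arm:
  targets:
    - [[0.05, -0.007, 0], 0.08, 0]
    - [[0.04, -0.007, 0], 0.07, 0]
    - [[0, 0, 0], 0, 0]

```text
t: 21.85
ee_pos: [0.6011, 0.2405, 0.0285]
orientation: [[0.944, -0.33, 0.0], [-0.33, -0.944, -0.0], [0.0, 0.0, -1.0]]
wrist_force: [-2.6, -1.5, -1.7]
finger_gap: 0.001
grasp_force: 1.6
```

>>> step_arm:
  targets:
    - [[0.04, -0.007, 0], 0.07, 0]
    - [[0.03, -0.005, 0], 0.05, 0]
    - [[0, 0, 0], 0, 0]

```text
t: 22.22
ee_pos: [0.6031, 0.2401, 0.0285]
orientation: [[0.938, -0.346, -0.0], [-0.346, -0.938, -0.0], [0.0, 0.0, -1.0]]
wrist_force: [-3.4, -1.6, -1.4]
finger_gap: 0.005
grasp_force: 1.6
```

Run:
```python
from h import *
im,d,p=look('top'); w=world(d,p); save('t2.png',cv2.resize(im[160:260,170:350],None,fx=4,fy=4,interpolation=cv2.INTER_CUBIC))
S=np.array([.5758,.1269]); t=np.radians(3.04); ex=np.array([np.cos(t),np.sin(t)]);ey=np.array([-np.sin(t),np.cos(t)])
q=w[...,:2]-S; X=q@ex;Y=q@ey
m=(im.max(-1)<45)&(Y<-.07)&(Y>-.21)&(abs(X)<.05)&(w[...,2]<.045)&(w[...,2]>.018)
for a in (-.09,-.12,-.15,-.19): k=m&(abs(Y-a)<.012); print(a,X[k].mean(),k.sum())
```

```text
-0.09 -0.011236412494708059 77
-0.12 -0.014633862889245623 82
-0.15 -0.018251579771872473 81
-0.19 -0.022633802510397216 77
```

View pics/t2.png

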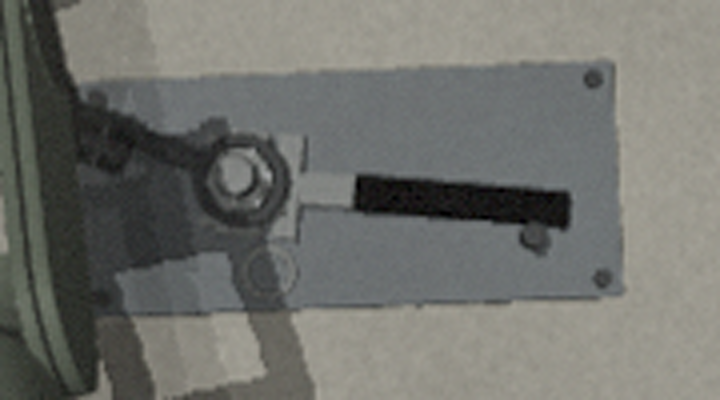

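The handle (355–570) has swung about 6.7° clockwise and lies at the post (535,237). Now press gently.

>>> step_arm:
  targets:
    - [[0.03, -0.005, 0], 0.05, 0]
    - [[0.02, -0.003, 0], 0.03, 0]
    - [[0, 0, 0], 0, 0]

```text
t: 22.65
ee_pos: [0.6045, 0.2398, 0.0284]
orientation: [[0.934, -0.358, -0.0], [-0.358, -0.934, -0.0], [-0.0, 0.0, -1.0]]
wrist_force: [-3.8, -2.0, -1.2]
finger_gap: -0.001
grasp_force: 1.8
```

>>> step_arm:
  targets:
    - [[0.03, -0.005, 0], 0.05, 0]
    - [[0.03, -0.003, 0], 0.05, 0]
    - [[0, 0, 0], 0, 0]

```text
t: 23.02
ee_pos: [0.6065, 0.2394, 0.0285]
orientation: [[0.928, -0.372, 0.0], [-0.372, -0.928, -0.0], [0.0, 0.0, -1.0]]
wrist_force: [-3.6, -1.6, -0.3]
finger_gap: -0.001
grasp_force: 1.9
```

>>> step_arm:
  targets:
    - [[0.03, -0.005, 0], 0.05, 0]
    - [[0.03, -0.003, 0], 0.05, 0]
    - [[0, 0, 0], 0, 0]

```text
t: 23.4
ee_pos: [0.6082, 0.239, 0.0285]
orientation: [[0.923, -0.386, 0.0], [-0.386, -0.923, -0.0], [0.0, -0.0, -1.0]]
wrist_force: [-4.1, -2.4, -1.0]
finger_gap: -0.003
grasp_force: 2.0
```

>>> step_arm:
  targets:
    - [[0.03, -0.004, 0], 0.04, 0]
    - [[0.02, -0.003, 0], 0.03, 0]
    - [[0, 0, 0], 0, 0]

```text
t: 23.78
ee_pos: [0.6096, 0.2386, 0.0284]
orientation: [[0.919, -0.395, -0.0], [-0.395, -0.919, -0.0], [-0.0, 0.0, -1.0]]
wrist_force: [-4.4, -2.1, -1.2]
finger_gap: -0.001
grasp_force: 2.1
```

>>> step_arm:
  targets:
    - [[0.03, -0.004, 0], 0.04, 0]
    - [[0.02, -0.003, 0], 0.03, 0]
    - [[0, 0, 0], 0, 0]

```text
t: 24.15
ee_pos: [0.6105, 0.2384, 0.0283]
orientation: [[0.914, -0.405, -0.001], [-0.405, -0.914, 0.0], [-0.001, 0.0, -1.0]]
wrist_force: [-5.5, -2.9, -0.3]
finger_gap: 0.0
grasp_force: 2.6
```

>>> step_arm:
  targets:
    - [[0.02, 0, 0], 0, 0]
    - [[0.01, 0, 0], 0, 0]
    - [[0, 0, 0], 0, 0]

```text
t: 24.52
ee_pos: [0.6109, 0.2382, 0.0282]
orientation: [[0.914, -0.405, -0.002], [-0.405, -0.914, 0.0], [-0.002, 0.001, -1.0]]
wrist_force: [-5.4, -1.3, -0.7]
finger_gap: -0.002
grasp_force: 3.0
```

>>> step_arm:
  targets:
    - [[0.02, 0, 0], 0, 0]
    - [[0.02, 0, 0], 0, 0]
    - [[0, 0, 0], 0, 0]

```text
t: 24.9
ee_pos: [0.6117, 0.2379, 0.0281]
orientation: [[0.914, -0.405, -0.003], [-0.405, -0.914, 0.0], [-0.003, 0.001, -1.0]]
wrist_force: [-6.8, -1.0, -0.9]
finger_gap: -0.003
grasp_force: 3.2
```

>>> step_arm:
  targets:
    - [[0.02, 0, 0], 0, 0]
    - [[0.02, 0, 0], 0, 0]
    - [[0, 0, 0], 0, 0]

```text
t: 25.28
ee_pos: [0.6124, 0.2376, 0.028]
orientation: [[0.914, -0.405, -0.003], [-0.405, -0.914, 0.001], [-0.003, 0.001, -1.0]]
wrist_force: [-6.8, -0.4, 0.9]
finger_gap: 0.004
grasp_force: 3.6
```

>>> step_arm:
  targets:
    - [[0.03, 0, 0], 0.02, 0]
    - [[0.02, 0, 0], 0, 0]
    - [[0, 0, 0], 0, 0]

```text
t: 25.65
ee_pos: [0.6134, 0.2372, 0.0279]
orientation: [[0.913, -0.407, -0.004], [-0.407, -0.913, 0.001], [-0.004, 0.001, -1.0]]
wrist_force: [-8.8, -0.0, 0.1]
finger_gap: -0.001
grasp_force: 4.0
```

>>> step_arm:
  targets:
    - [[0.03, 0.01, 0], 0, 0]
    - [[0.02, 0.01, 0], 0, 0]
    - [[0, 0, 0], 0, 0]

```text
t: 26.02
ee_pos: [0.6144, 0.2367, 0.028]
orientation: [[0.913, -0.407, -0.004], [-0.407, -0.913, 0.002], [-0.005, -0.0, -1.0]]
wrist_force: [-8.9, 1.8, 0.1]
finger_gap: 0.0
grasp_force: 4.3
```

>>> step_arm:
  targets:
    - [[0.03, 0, 0], 0, 0]
    - [[0.02, 0, 0], 0, 0]
    - [[0, 0, 0], 0, 0]

```text
t: 26.4
ee_pos: [0.6152, 0.2364, 0.0279]
orientation: [[0.913, -0.407, -0.005], [-0.407, -0.913, 0.002], [-0.006, 0.0, -1.0]]
wrist_force: [-9.7, 2.5, 0.7]
finger_gap: 0.004
grasp_force: 4.8
```

>>> step_arm:
  targets:
    - [[0.03, 0, 0], 0, 0]
    - [[0.02, 0, 0], 0, 0]
    - [[0, 0, 0], 0, 0]

```text
t: 26.78
ee_pos: [0.616, 0.236, 0.0278]
orientation: [[0.913, -0.407, -0.007], [-0.407, -0.913, 0.003], [-0.007, 0.0, -1.0]]
wrist_force: [-11.0, 2.1, 0.5]
finger_gap: -0.004
grasp_force: 5.4
```

>>> step_arm:
  targets:
    - [[0.03, 0, 0], 0, 0]
    - [[0, 0, 0], 0, 0]
    - [[0, 0, 0], 0, 0]
    - [[0, 0, 0], 0, 0]
    - [[0, 0, 0], 0, 0]
    - [[0, 0, 0], 0, 0]

```text
t: 27.52
ee_pos: [0.6166, 0.2358, 0.0277]
orientation: [[0.913, -0.407, -0.007], [-0.407, -0.913, 0.003], [-0.008, 0.001, -1.0]]
wrist_force: [-10.4, 3.3, 2.0]
finger_gap: -0.0
grasp_force: 5.6
```

Run:
```python
from h import *
im,d,p=look('top'); w=world(d,p); o=arm.get_obs(); print(o['t'],o['wrist_force'],o['ee_pos'])
S=np.array([.5758,.1269]); t=np.radians(3.04); ex=np.array([np.cos(t),np.sin(t)]);ey=np.array([-np.sin(t),np.cos(t)])
q=w[...,:2]-S; X=q@ex;Y=q@ey
m=(im.max(-1)<45)&(Y<-.07)&(Y>-.21)&(abs(X)<.05)&(w[...,2]<.045)&(w[...,2]>.018)
for a in (-.09,-.12,-.15,-.19): k=m&(abs(Y-a)<.012); print(a,X[k].mean(),k.sum())
```

```text
27.575 [-11.32266187   1.86008      0.69075434] [0.61653715 0.23580747 0.02763851]
-0.09 -0.01108662134974027 76
-0.12 -0.014447591302369186 82
-0.15 -0.018055311975680707 81
-0.19 -0.02262075738740385 77
```

>>> step_arm:
  targets:
    - [[0.03, 0, 0], 0, 0]
    - [[0.02, 0, 0], 0, 0]
    - [[0, 0, 0], 0, 0]
    - [[0, 0, 0], 0, 0]

```text
t: 28.08
ee_pos: [0.6173, 0.2354, 0.0275]
orientation: [[0.913, -0.407, -0.009], [-0.407, -0.913, 0.003], [-0.009, 0.001, -1.0]]
wrist_force: [-12.6, 3.5, 1.4]
finger_gap: -0.004
grasp_force: 6.2
```

>>> step_arm:
  targets:
    - [[0, 0, 0], 0, 0]
    - [[0, 0, 0], 0, 0]
    - [[0, 0, 0], 0, 0]
    - [[0, 0, 0], 0, 0]
    - [[0, 0, 0], 0, 0]
    - [[0, 0, 0], 0, 0]
    - [[0, 0, 0], 0, 0]
    - [[0, 0, 0], 0, 0]

```text
t: 29.08
ee_pos: [0.6173, 0.2354, 0.0275]
orientation: [[0.913, -0.407, -0.008], [-0.407, -0.913, 0.003], [-0.009, 0.001, -1.0]]
wrist_force: [-12.5, 3.3, 1.6]
finger_gap: -0.0
grasp_force: 6.1
```

>>> step_arm:
  targets:
    - [[-0.1, 0, 0], 0, 0]
    - [[-0.1, 0, 0], 0, 0]
    - [[-0.3, 0, 0], 0, 0]
    - [[-0.5, 0, 0], 0, 0]
    - [[-0.3, 0, -0.5], 0, 0]
    - [[0, 0, -1], 0, 0]
    - [[0, 0, -1], 0, 0]
    - [[0, 0, -1], 0, 0]
    - [[0, 0, 0], 0, 0]
    - [[0, 0, 0], 0, 0]

```text
t: 30.32
ee_pos: [0.5855, 0.249, 0.1335]
orientation: [[0.913, -0.407, 0.0], [-0.407, -0.913, 0.0], [0.0, -0.0, -1.0]]
wrist_force: [-0.0, 0.5, 0.0]
finger_gap: -0.003
grasp_force: 0.0
```

Run:
```python
from h import *
o=arm.get_obs(); im,d,p=look('wrist'); w=world(d,p); save('w6.png',im); print(o['t'],o['wrist_force'])
S=np.array([.5758,.1269]); q=w[...,:2]-S; r=np.hypot(q[...,0],q[...,1]); a=np.degrees(np.arctan2(q[...,1],q[...,0]))
m=(w[...,2]>.036)&(w[...,2]<.05)&(r>.06)&(r<.135)&(a>40)&(a<110)&(im.max(-1)<110)
for lo,hi in((.06,.08),(.08,.1),(.1,.115),(.122,.135)): k=m&(r>lo)&(r<hi); print(lo,np.median(a[k]),k.sum())
```

```text
30.325 [-0.01596466  0.51966679  0.01979909]
0.06 61.82806266010292 633
0.08 61.460739265825985 588
0.1 61.899941030278136 534
0.122 61.96920629283582 491
```

View pics/w6.png

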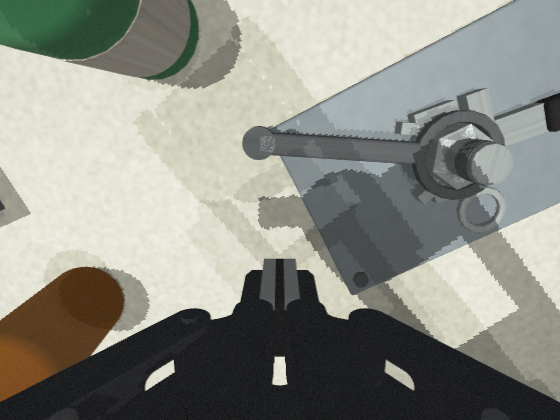

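Lever rests at 61.8°, 16° past its zero position. That matches the 6.6° handle swing plus jaw play, so the jam nut is tight. Bottles and washer (482,210) are in place, and the gripper is clear.

```bash
python3 -c "
from h import *
print(arm.sign_off())"
```

```text
the job is handed in; nothing more can be done
None
```

I handed the job in at about 30 s, but the verdict was not shown. The larger spanner is home on the setting nut and rests against the post. The jam nut was pressed tight at about 13 N for over a second; I judged it tight from the lever angle. The setting nut turned an estimated 7 to 16 degrees, under the 25-degree limit.

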